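# Find the heavy side of a rotor by feel and hold it down

### The job

Find the heavy side of the six-spoke rotor on the bench stand by feel: turn it by its spokes, at least a quarter turn away from where it stood, and feel on which side it pulls. Then bring the heavy side straight down (within 15 degrees) and finish with a spoke pinched in the gripper, holding the rotor still so; do not let go. Leave the ring gauge, jar, V-block and caliper around the stand where they are.

Things in the scene. Friction and masses are not known exactly. Their poses are not given: they have to be found in the camera images.
- stand: Fixed stand carrying the rotor. Steel base plate 130 (x) by 200 (y) by 20 mm; origin: centre of its underside; z up; x is the direction of the level spindle and points roughly away from the robot. A grey upright, 60 mm wide (y), 24 mm thick, stands at x = -45 mm, top 145 mm above the table; its bearing boss reaches 154 mm, nothing else of the stand is higher.
- spindle (a point): Rotor's centre, on the spindle axis 130 mm above the table; axes as the stand. The bearing is stiff: steady drag about 0.38 N m, a little over the heavy side's greatest pull (0.29 to 0.37 N m), so the rotor stays where it is left. Turning takes drag plus pull while the heavy side rises, drag minus pull while it sinks: about 0 to 9 N at 80 mm; the same both ways if the heavy side is at bottom or top.
- rotor: Closed aluminium drum, 50 mm radius, 30 mm thick, with six identical round steel spokes, 10 mm diameter, every 60 degrees, out to 100 mm from the axis, in the plane of the drum's middle. Origin: on the axis in the drum's middle; x: turning axis, as the stand's x; one spoke lies along +z. Turns endlessly either way. A hidden slug (about 1 kg, 34 mm off axis) makes one side heavy, a different one each time.
- spoke_end (a point): Centre of the outer end of the spoke along the rotor's +z, 100 mm from the axis. The six spokes look alike; where the heavy side lies bears no relation to this spoke or to the rotor's axes.
- ring_gauge: plain steel ring gauge, 64 mm outside diameter, 18 mm high, lying flat beside the stand; a bystander (origin: centre of the underside).
- jar: small amber glass jar with black cap, 52 mm diameter, 75 mm high, standing beside the stand; a bystander (origin: centre of the underside).
- vblock: small steel V-block, 50 x 45 mm, 40 mm high, beside the stand; a bystander (origin: centre of the underside).
- caliper: caliper lying flat beside the stand, about 180 mm long and 12 mm high, 70 mm wide at its jaws; a bystander (origin: centre of the underside).

How it is judged:
By the outcome, as a careful person would: the job done as asked, in the order asked, and still so for the second after the job is handed in, while the arm keeps its last pose, push and grip.
It also fails if it takes over 72 s, if anything falls off the work surface, if the arm or the gripper's body presses on something with over 40 N, if the wrist force passes 120 N, or if a joint passes its speed limit or range.

### The arm

A 6-joint arm with a two-finger parallel gripper is mounted at the origin on the work surface. World frame = base frame: x ahead of the robot, y to its left, z up, the work surface at z = 0. Lengths are in m, angles in rad, forces in N, time in s.
With the tool pointing down it reaches from about 0.35 to 0.875 m from the base axis. Payload 4.2 kg.
Tool frame: the origin (TCP) lies where the fingers leave the gripper's body, on its centre line; the fingertips stand 70 mm ahead of it and the grasp point (between the pads) lies 51 mm ahead of it (r.tcp_to_tips is the distance from the TCP to the fingertips, in m); x points along the fingers, y is the direction in which the jaws open and shut, and the axes are right-handed (so a half turn about x gives the same grasp; the last joint's range is limited). The gripper opens to 87 mm and grips with 3 to 60 N. Pads are 19 mm wide; open, the fingers measure 117 mm over their backs; the gripper's body (75 mm by 190 mm) begins 51 mm behind the grasp point.
Start: joints at [-1.05, 0.385, 0.008, 0, -1.194, -0.259], TCP at [0.162, -0.604, 0.292] pointing down, gripper open.
Joint ranges: [-3.14, 3.14], [-1.21, 2.06], [-1.07, 1.41], [-3.16, 2.05], [-2.99, -0.16], [-3.1, 3.1]. Speed limits (rad/s): [2.79, 2.79, 3.14, 3.14, 3.14, 3.14].

### API

Orientations are given as [roll, pitch, yaw] about the fixed x, y, z axes, in that order (R = Rz(yaw) Ry(pitch) Rx(roll)).
In Python, from bench import sensors, viewer, finish_job, r gives the robot as it stands.
- The arm moves only by the shell command python3 -m handwheel 'ROWS' [OPENING] [FORCE]. ROWS is JSON, a list that holds one entry, the list of rows, each a list of 4 numbers: the shift along the tool's x, y, z in units of 30 mm (1.0 is 30 mm), then the turn about the tool's x in units of 5 degrees (1.0 is 5 degrees). A call has 1 to 10 rows; each row is the pose to reach, as a shift and turn from the pose measured when the call began, along the tool's axes at that moment; what a row does not reach only later rows make up. A row lasts 1/8 s, in which the tool goes at most 62.5 mm and 10.7 degrees, less where a joint would pass 70% of its speed; a pose out of reach is approached as far as the arm can. A call with a gripper value outside its range is refused whole. OPENING is the finger opening in mm, from 0 to 87, set as the call begins (- or left out, the last holds). The fingers move at their own pace and stop on an object; FORCE is the grip in N (left out, the last holds). Time passes only in rows, so rows that repeat a pose let the fingers close. It gives the time, the measured TCP pose, the force and the opening at its end, in the units of the state.
- sensors.sense(): the state, without advancing time (a new reading comes with each control period).
- viewer.camera(name): name is "scene" or "side" or "wrist"; returns the picture (420x560x3 uint8, blue, green, red); there is no depth.
- viewer.get_calibration(name): a dict with "K" (3x3 intrinsics, pixels), "world_to_cam" (4x4, takes a point from world to camera coordinates). Camera axes: x right, y down, z forward; pixel columns grow to the right and rows downward; lengths in m; the calibration is good to about 2 mm. The wrist camera is an equidistant fisheye: a pixel r from the principal point sees the ray r / f radians off the axis. A picture is of the moment at which its call begins: read the wrist's pose just before it. get_calibration takes no time and is no camera call; for the wrist camera it gives the pose at the moment of the call.
- finish_job(): hands the job in, once; it reports no verdict.
The state is a dict: "time_s": time; "q": joint angles; "dq": joint speeds; "effort": joint torques, N m; "position": TCP position; "orientation": TCP orientation; "ft_force": force on the tool from outside, world axes, zero at the start; "ft_torque": the same for the moment, N m; "gripper_width": finger opening in m.
Only numpy, scipy, OpenCV 4.12 (cv2) and the standard library are available. Lean on these libraries where they do the work, as an engineer would, in place of code of your own. Each camera call takes 0.05 s, during which the arm holds its last target.

## Working session

There is one attempt and no reset: what is moved stays moved. The work goes in short steps, Python scripts to look and compute and a shell command to move; the robot and the scene stay as the last step left them, time stands still between calls to the robot, and variables do not carry over. Pictures are saved under pics/ and viewed, and the job is handed in when it is done.

```bash
ls; mkdir -p pics
python3 - <<'E'
from bench import sensors, viewer, r
import cv2, numpy as np
print(sensors.sense())
for n in ["scene","side","wrist"]:
    c=viewer.get_calibration(n); print(n,np.round(c["K"],1).tolist(),np.round(c["world_to_cam"],3).tolist())
    cv2.imwrite(f"pics/{n}0.png",viewer.camera(n))
E
```

```text
pics
{'time_s': 0.0, 'q': array([-1.05041718e+00,  3.85538984e-01,  6.59223056e-03, -4.89040145e-04,
       -1.19398550e+00, -2.58570164e-01]), 'dq': array([ 4.85478569e-04, -1.82044847e-03,  1.91510909e-03, -1.09942301e-03,
       -1.81953494e-03, -7.16619731e-05]), 'effort': array([ 1.25851995e-03, -3.90662706e+01,  1.87402761e+01,  4.22007143e+00,
        1.08605315e-02, -1.83449397e-04]), 'position': array([ 0.16164908, -0.60325527,  0.29115837]), 'orientation': array([1.61977895, 1.56861257, 1.8814075 ]), 'ft_force': array([ 1.0066711 ,  0.27072166, -0.71694003]), 'ft_torque': array([0.00228736, 0.02018406, 0.03720262]), 'gripper_width': 0.08710404565761344}
scene [[519.4, 0.0, 273.2], [0.0, 519.4, 206.1], [0.0, 0.0, 1.0]] [[0.736, 0.676, 0.021, -0.395], [0.476, -0.496, -0.727, -0.129], [-0.481, 0.545, -0.687, 1.441], [0.0, 0.0, 0.0, 1.0]]
side [[475.0, 0.0, 280.5], [0.0, 475.0, 211.0], [0.0, 0.0, 1.0]] [[-0.701, -0.713, 0.004, 0.378], [-0.468, 0.455, -0.758, 0.351], [0.538, -0.533, -0.652, 0.704], [0.0, 0.0, 0.0, 1.0]]
wrist [[325.2, 0.0, 279.6], [0.0, 325.2, 213.4], [0.0, 0.0, 1.0]] [[-0.258, 0.966, 0.003, 0.624], [0.937, 0.249, 0.245, -0.032], [0.236, 0.066, -0.97, 0.391], [0.0, 0.0, 0.0, 1.0]]
```

View pics/scene0.png

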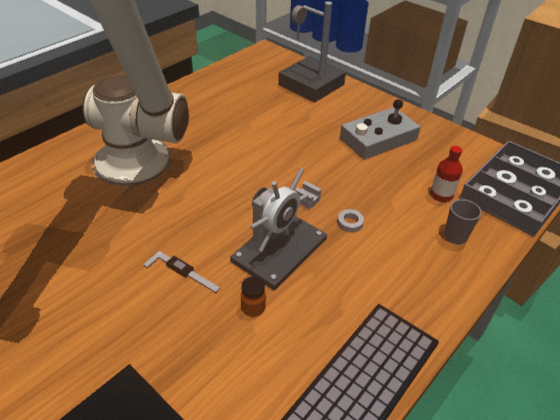

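View pics/side0.png

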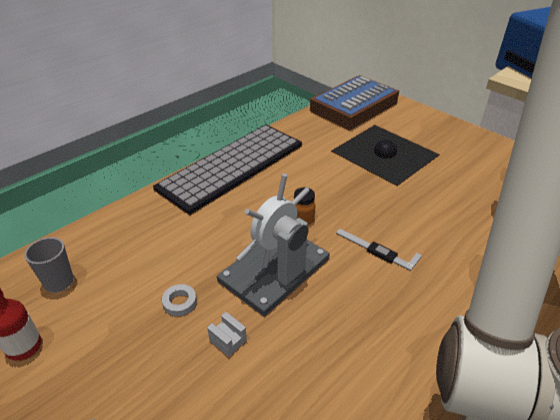

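View pics/wrist0.png

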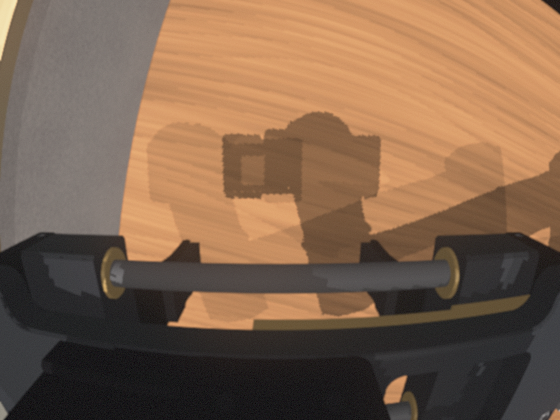

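Run:
```python
import cv2
a=cv2.imread("pics/scene0.png")[150:300,215:345]; b=cv2.imread("pics/side0.png")[160:320,205:345]
cv2.imwrite("pics/sc_z.png",cv2.resize(a,None,fx=4,fy=4,interpolation=cv2.INTER_CUBIC)[:600])
cv2.imwrite("pics/si_z.png",cv2.resize(b,None,fx=3.75,fy=3.75,interpolation=cv2.INTER_CUBIC))
```

```text
(no output)
```

View pics/sc_z.png

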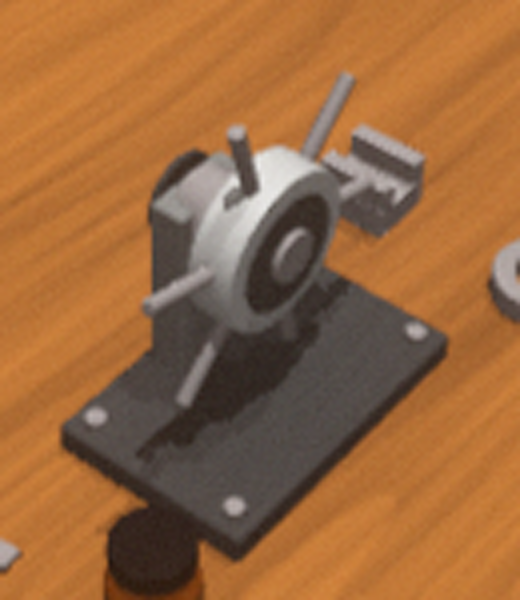

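View pics/si_z.png

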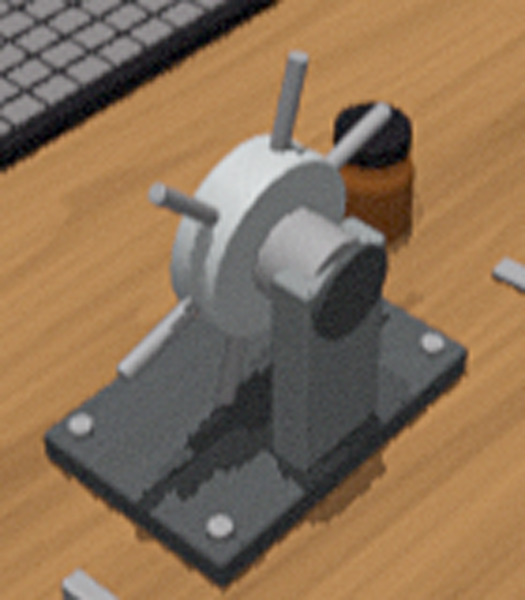

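```bash
cat > h.py <<'E'
from bench import sensors, viewer
import numpy as np, cv2
def ray(n,uv,cal=None):
    c=cal or viewer.get_calibration(n);K=np.array(c["K"]);T=np.array(c["world_to_cam"]);R=T[:3,:3];t=T[:3,3]
    d=np.linalg.inv(K)@np.array([uv[0],uv[1],1.]);d=R.T@d
    return -R.T@t, d/np.linalg.norm(d)
def onz(n,uv,z):
    o,d=ray(n,uv); return o+d*(z-o[2])/d[2]
def onplane(n,uv,p,nr):
    o,d=ray(n,uv); return o+d*(np.dot(p-o,nr)/np.dot(d,nr))
def proj(n,p):
    c=viewer.get_calibration(n);K=np.array(c["K"]);T=np.array(c["world_to_cam"])
    q=T[:3,:3]@np.array(p)+T[:3,3]; q=K@(q/q[2]); return q[:2]
E
python3 - <<'E'
from h import *
S=lambda a:(215+a[0]/4,150+a[1]/4); D=lambda a:(205+a[0]/3.75,160+a[1]/3.75)
P={}
for k,a in dict(mm=(62,433),pm=(237,547),pp=(446,338)).items(): print("sc",k,np.round(onz("scene",S(a),.02),4)); P["s"+k]=onz("scene",S(a),.02)
for k,a in dict(pp=(47,438),mp=(222,573),mm=(465,350)).items(): print("si",k,np.round(onz("side",D(a),.02),4)); P["d"+k]=onz("side",D(a),.02)
c1=(P["smm"]+P["spp"])/2; c2=(P["dmm"]+P["dpp"])/2; print(c1,c2)
e=P["spp"]-P["spm"]; print(np.degrees(np.arctan2(-e[0],e[1])),np.linalg.norm(e)); e=P["dmp"]-P["dmm"]; print(np.degrees(np.arctan2(-e[0],e[1])),np.linalg.norm(e))
for k in("jar",): pass
E
```

```text
sc mm [ 0.4721 -0.0724  0.02  ]
sc pm [ 0.5969 -0.0638  0.02  ]
sc pp [0.5822 0.1339 0.02  ]
si pp [0.5755 0.1363 0.02  ]
si mp [0.4487 0.13   0.02  ]
si mm [ 0.4653 -0.068   0.02  ]
[0.52716086 0.03078701 0.02      ] [0.52039422 0.0341411  0.02      ]
4.228453791551129 0.1982544191211419
4.808337557224426 0.19862729176823257
```

```bash
cat >> h.py <<'E'
C=np.array([.524,.0325,.13]); yaw=np.radians(4.5)
EX=np.array([np.cos(yaw),np.sin(yaw),0]);EY=np.array([-np.sin(yaw),np.cos(yaw),0]);EZ=np.array([0,0,1.])
def ang(n,uv):
    p=onplane(n,uv,C,EX)-C; y,z=p@EY,p@EZ
    return round(float(np.degrees(np.arctan2(z,y))),1), round(float(np.hypot(y,z)),4)
E
python3 - <<'E'
from h import *
S=lambda a:(215+a[0]/4,150+a[1]/4); D=lambda a:(205+a[0]/3.75,160+a[1]/3.75)
for a in [(237,132),(347,77),(150,305),(183,402)]: print(ang("scene",S(a)))
for a in [(297,58),(385,108),(157,192),(125,370)]: print(ang("side",D(a)))
print(onz("scene",(350,219),.018),onz("scene",(253,288),.075),[onz("scene",p,.01) for p in [(152,260),(216,289)]], onz("side",(228,333),.04))
s=sensors.sense()
from scipy.spatial.transform import Rotation as R
print(R.from_euler('xyz',s['orientation']).as_matrix().round(3))
E
```

```text
(105.1, 0.0985)
(44.5, 0.0992)
(164.6, 0.0979)
(-133.7, 0.0975)
(106.9, 0.0978)
(167.7, 0.1021)
(47.0, 0.0991)
(-12.5, 0.0973)
[0.5903436  0.21601458 0.018     ] [ 0.59621994 -0.12746927  0.075     ] [array([ 0.3419895 , -0.19141612,  0.01      ]), array([ 0.50546663, -0.14808078,  0.01      ])] [0.44948045 0.21273558 0.04      ]
[[-0.001 -0.259  0.966]
 [ 0.002  0.966  0.259]
 [-1.     0.002 -0.   ]]
```

```bash
python3 -m handwheel '[[[-1.2,1.2,1.1,-1.6],[-2.4,2.4,2.2,-3.2],[-2.4,3.6,3.3,-4.8],[-2.4,4.8,4.4,-6.4],[-2.4,6.0,5.5,-8.0],[-2.4,7.2,6.6,-9.6],[-2.4,8.4,7.7,-11.2],[-2.4,9.6,8.8,-12.8],[-2.4,10.8,9.8,-14.4],[-2.4,12.0,10.9,-15.9]]]' 44
python3 - <<'E'
from h import *
from scipy.spatial.transform import Rotation as R
s=sensors.sense(); print(s['q'])
M=R.from_euler('xyz',s['orientation']).as_matrix(); print(M.round(3), s['position'])
t=np.array([.5194,.0913,.32]); print(M.T@(t-s['position'])/.03)
E
```

```text
time_s: 1.4
position: [0.3846, -0.1696, 0.364]
orientation: [0.108, 1.569, 1.762]
ft_force: [-0.6, -0.1, 0.6]
gripper_width: 0.0433
[-0.02646147 -0.02470803 -0.32385954 -0.00173611 -1.27201166  0.10972368]
[[-0.    -0.997 -0.083]
 [ 0.002 -0.083  0.997]
 [-1.     0.     0.002]] [ 0.38458808 -0.16964189  0.36399234]
[ 1.47947147 -5.19757479  8.29437516]
```

```bash
python3 -m handwheel '[[[0,-1,1.4,0],[0,-2,2.8,0],[0,-3,4.2,0],[0,-4,5.6,0],[0,-5,7,0],[0,-5.2,8.3,0],[0,-5.2,8.3,0],[0.7,-5.2,8.3,0],[1.4,-5.2,8.3,0],[1.4,-5.2,8.3,0]]]' 44
python3 - <<'E'
from h import *
from scipy.spatial.transform import Rotation as R
cv2.imwrite("pics/w1.png",viewer.camera("wrist"))
cv2.imwrite("pics/s1.png",viewer.camera("scene"))
s=sensors.sense(); print(s['time_s'],s['q'])
M=R.from_euler('xyz',s['orientation']).as_matrix(); print(M.round(3), s['position'],s['ft_force'])
t=np.array([.5194,.0913,.242]); print(M.T@(t-s['position'])/.03)
E
```

```text
time_s: 2.65
position: [0.5185, 0.0903, 0.3209]
orientation: [1.466, 1.567, 3.118]
ft_force: [0.5, 1.0, 0.0]
gripper_width: 0.0441
2.75 [ 4.80376784e-01  1.96211512e-01 -1.78979888e-01 -1.11210815e-03
 -1.19433161e+00 -3.97692108e-01]
[[ 0.001 -0.997 -0.082]
 [ 0.002 -0.082  0.997]
 [-1.    -0.001  0.001]] [0.5196482  0.0908654  0.32316491] [ 0.38615508  0.85068713 -0.5897364 ]
[2.70550963 0.00914615 0.01120254]
```

View pics/w1.png

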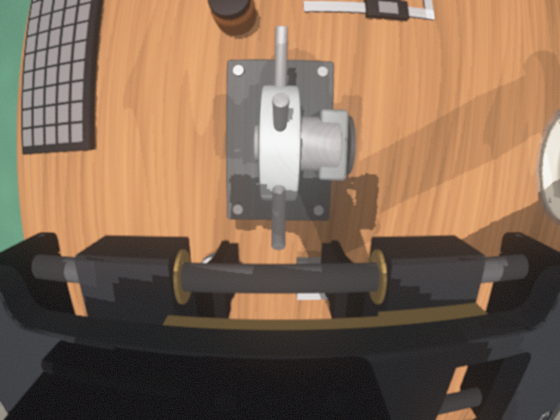

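View pics/s1.png

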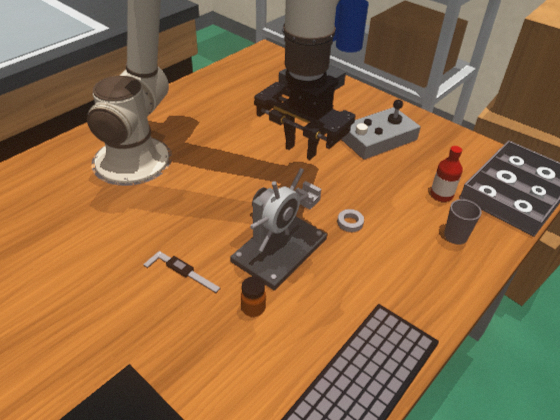

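```bash
python3 -m handwheel '[[[0.5,0,0,0],[1,0,0,0],[1.5,0,0,0],[2,0,0,0],[2.4,0,0,0],[2.7,0,0,0],[2.7,0,0,0]]]' 44
python3 - <<'E'
from h import *
cv2.imwrite("pics/w2.png",viewer.camera("wrist"))
s=sensors.sense(); print(s['time_s'],s['position'],s['ft_force'])
E
```

```text
time_s: 3.62
position: [0.5195, 0.0909, 0.2414]
orientation: [0.623, 1.57, 2.276]
ft_force: [0.6, -0.1, 0.9]
gripper_width: 0.0437
3.675 [0.51984757 0.09099372 0.24211628] [0.07663237 0.43921448 0.99152722]
```

View pics/w2.png

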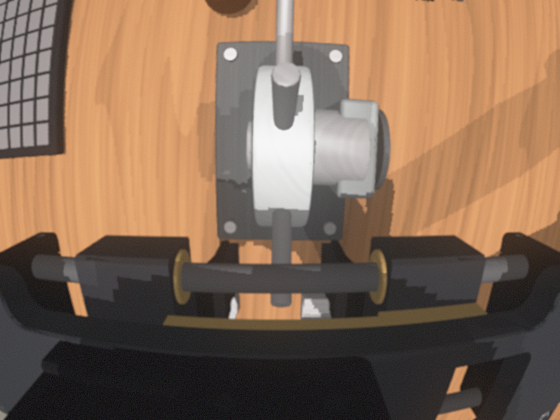

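```bash
python3 -m handwheel '[[[0,0,0,0],[0,0,0,0],[0,0,0,0],[0,0,0,0],[0,0,0,0],[0,0,0,0]]]' 5 20
python3 - <<'E'
from h import *
cv2.imwrite("pics/s2.png",cv2.resize(viewer.camera("scene")[120:300,200:380],None,fx=3,fy=3))
cv2.imwrite("pics/d2.png",cv2.resize(viewer.camera("side")[130:310,190:370],None,fx=3,fy=3))
s=sensors.sense(); print(s['time_s'],s['position'],s['ft_force'],s['ft_torque'],s['gripper_width'])
E
```

```text
time_s: 4.42
position: [0.519, 0.0909, 0.242]
orientation: [0.87, 1.569, 2.522]
ft_force: [-4.6, 2.2, 1.9]
gripper_width: 0.0089
4.525 [0.51903815 0.09097332 0.24197293] [-4.93050377  1.70422026  2.72602768] [ 0.51819822  1.70471362 -0.04578774] 0.009383661534191323
```

View pics/s2.png

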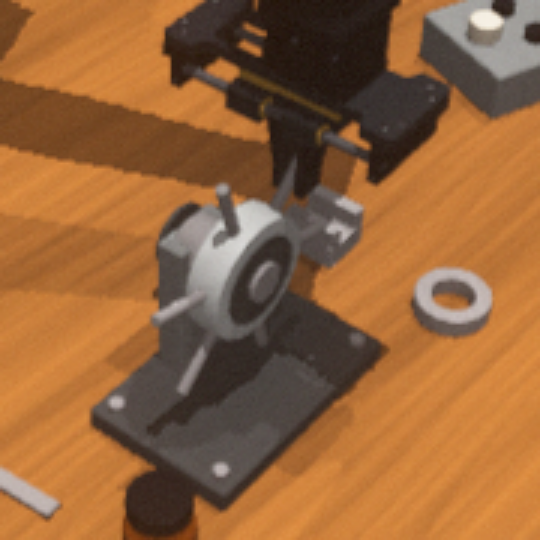

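View pics/d2.png

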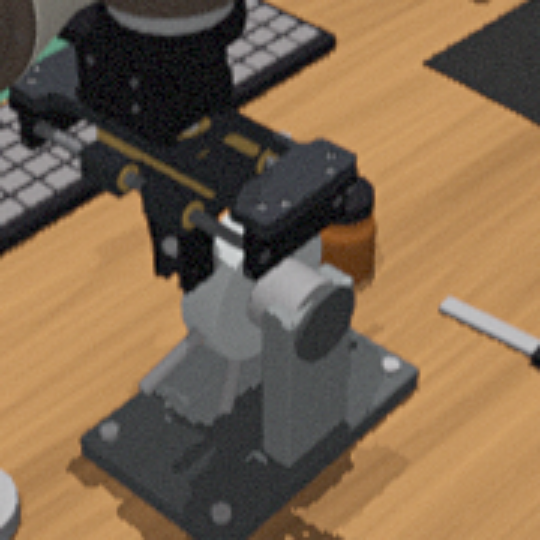

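```bash
cat > nx.py <<'E'
import sys,json,os
from h import *
from scipy.spatial.transform import Rotation as R
# usage nx.py step_deg n [x'target mm] [r mm]
s=sensors.sense(); M=R.from_euler('xyz',s['orientation']).as_matrix(); p=s['position']+.051*M[:,0]
d=p-C; y,z=d@EY,d@EZ; th=np.degrees(np.arctan2(z,y)); rr=np.hypot(y,z)
f=s['ft_force'];t=s['ft_torque']
F=np.array([f@EX,f@EY,f@EZ]); T=np.array([t@EX,t@EY,t@EZ])
tau=y*F[2]-z*F[1]
print("t %.2f th %.1f r %.1f x' %.2f F' %s T' %s tau(on tool) %.3f w %.1f yaw %.2f"%(s['time_s'],th,rr*1e3,d@EX*1e3,F.round(1),T.round(3),tau,s['gripper_width']*1e3,np.degrees(np.arctan2(M[1,2],M[0,2]))-90))
open("log.txt","a").write(json.dumps(dict(t=s['time_s'],th=th,y=y,z=z,F=F.tolist(),T=T.tolist(),dir=sys.argv[1]))+"\n")
st=float(sys.argv[1]);n=int(sys.argv[2]);xt=float(sys.argv[3])/1e3;rt=float(sys.argv[4])/1e3
out=[]
for k in range(1,n+1):
    a=np.radians(th+st*k); ri=rr+(rt-rr)*k/n
    q=C+EX*(d@EX+(xt-d@EX)*k/n)+EY*ri*np.cos(a)+EZ*ri*np.sin(a)
    out.append([round(v,2) for v in (M.T@(q-p)/.03)]+[0])
print(json.dumps([out]).replace(" ",""))
E
python3 nx.py 3 4 -1.4 84.5
```

```text
t 4.53 th 46.1 r 84.7 x' -0.42 F' [-4.8  2.1  2.7] T' [ 0.65   1.659 -0.046] tau(on tool) 0.033 w 9.4 yaw 4.71
[[[-0.1,0.01,-0.11,0],[-0.19,0.02,-0.22,0],[-0.28,0.03,-0.34,0],[-0.36,0.03,-0.47,0]]]
```

```bash
python3 -m handwheel '[[[-0.1,0.01,-0.11,0],[-0.19,0.02,-0.22,0],[-0.28,0.03,-0.34,0],[-0.36,0.03,-0.47,0]]]'; python3 nx.py 3 4 -1.4 84.5
```

```text
time_s: 5.03
position: [0.5197, 0.079, 0.2509]
orientation: [-0.031, 1.565, 1.622]
ft_force: [0.6, 8.7, -7.5]
gripper_width: 0.0096
t 5.03 th 56.1 r 84.3 x' -0.63 F' [ 1.2  8.6 -7.5] T' [ 2.673  0.029 -0.057] tau(on tool) -0.954 w 9.6 yaw 4.68
[[[-0.08,0.01,-0.12,0],[-0.16,0.01,-0.25,0],[-0.22,0.02,-0.38,0],[-0.29,0.03,-0.51,0]]]
```

```bash
python3 -m handwheel '[[[-0.08,0,-0.12,0],[-0.16,0,-0.25,0],[-0.22,0,-0.38,0],[-0.29,0,-0.51,0]]]'; python3 nx.py 3 4 -0.6 84.5
```

```text
time_s: 5.52
position: [0.5206, 0.066, 0.2574]
orientation: [0.024, 1.56, 1.676]
ft_force: [-1.7, 8.2, -8.8]
gripper_width: 0.0091
t 5.53 th 65.9 r 83.7 x' -0.75 F' [-1.1  8.3 -8.8] T' [ 2.915  0.376 -0.041] tau(on tool) -0.935 w 9.1 yaw 4.65
[[[-0.06,-0.0,-0.13,0],[-0.12,-0.0,-0.27,0],[-0.17,-0.0,-0.41,0],[-0.21,-0.0,-0.55,0]]]
```

```bash
python3 -m handwheel '[[[-0.06,0,-0.13,0],[-0.12,0,-0.27,0],[-0.17,0,-0.41,0],[-0.21,0,-0.55,0]]]'; python3 nx.py 3 4 -0.8 84.5
```

```text
time_s: 6.02
position: [0.5216, 0.052, 0.2619]
orientation: [0.031, 1.554, 1.682]
ft_force: [-3.2, 9.3, -4.3]
gripper_width: 0.0093
t 6.03 th 75.8 r 83.5 x' -0.87 F' [-2.5  9.5 -4.3] T' [3.258 0.795 0.046] tau(on tool) -0.857 w 9.3 yaw 4.64
[[[-0.04,-0.0,-0.14,0],[-0.08,-0.0,-0.28,0],[-0.11,-0.0,-0.43,0],[-0.13,-0.0,-0.57,0]]]
```

```bash
python3 -m handwheel '[[[-0.04,0.01,-0.14,0],[-0.08,0.02,-0.28,0],[-0.11,0.02,-0.43,0],[-0.13,0.02,-0.57,0]]]'; python3 nx.py 3 4 -1.2 84.5
```

```text
time_s: 6.52
position: [0.5225, 0.0374, 0.2644]
orientation: [-0.034, 1.549, 1.617]
ft_force: [-3.4, 11.0, -2.1]
gripper_width: 0.0091
t 6.53 th 85.8 r 83.6 x' -1.04 F' [-2.5 11.2 -2.1] T' [ 3.282  0.651 -0.005] tau(on tool) -0.946 w 9.1 yaw 4.64
[[[-0.02,0.0,-0.15,0],[-0.03,0.0,-0.29,0],[-0.03,0.01,-0.44,0],[-0.02,0.01,-0.59,0]]]
```

```bash
python3 -m handwheel '[[[-0.02,0.0,-0.15,0],[-0.03,0.01,-0.29,0],[-0.03,0.02,-0.44,0],[-0.02,0.02,-0.59,0]]]'; python3 nx.py 3 4 -1.4 84.5
```

```text
time_s: 7.02
position: [0.5235, 0.022, 0.2645]
orientation: [-0.094, 1.544, 1.558]
ft_force: [-4.8, 10.1, 3.1]
gripper_width: 0.0093
t 7.03 th 96.2 r 84.0 x' -1.18 F' [-4.  10.5  3.1] T' [3.25  1.245 0.058] tau(on tool) -0.904 w 9.3 yaw 4.67
[[[0.01,0.0,-0.15,0],[0.03,0.0,-0.29,0],[0.06,0.01,-0.44,0],[0.09,0.01,-0.58,0]]]
```

```bash
python3 -m handwheel '[[[0.01,0.01,-0.15,0],[0.03,0.02,-0.29,0],[0.06,0.03,-0.44,0],[0.09,0.04,-0.58,0]]]'; python3 nx.py 3 5 -1.6 84.5
```

```text
time_s: 7.52
position: [0.5243, 0.0067, 0.2622]
orientation: [-0.193, 1.54, 1.46]
ft_force: [-3.6, 9.5, 5.2]
gripper_width: 0.0091
t 7.53 th 106.6 r 84.7 x' -1.38 F' [-2.9  9.8  5.2] T' [2.96  1.034 0.099] tau(on tool) -0.919 w 9.1 yaw 4.71
[[[0.04,0.0,-0.14,0],[0.09,0.0,-0.28,0],[0.15,0.01,-0.42,0],[0.22,0.01,-0.55,0],[0.29,0.01,-0.68,0]]]
```

```bash
python3 -m handwheel '[[[0.04,0.01,-0.14,0],[0.09,0.02,-0.28,0],[0.15,0.02,-0.42,0],[0.22,0.03,-0.55,0],[0.29,0.03,-0.68,0]]]'; python3 nx.py 3 5 -1.8 84.5
```

```text
time_s: 8.15
position: [0.5256, -0.013, 0.2548]
orientation: [-0.273, 1.539, 1.381]
ft_force: [-5.4, 3.8, 10.0]
gripper_width: 0.0087
t 8.15 th 120.7 r 85.9 x' -1.51 F' [-5.1  4.2 10. ] T' [1.324 1.713 0.115] tau(on tool) -0.752 w 8.7 yaw 4.79
[[[0.08,0.0,-0.12,0],[0.17,0.01,-0.24,0],[0.27,0.01,-0.36,0],[0.37,0.01,-0.47,0],[0.48,0.02,-0.57,0]]]
```

```bash
python3 -m handwheel '[[[0.07,0.01,-0.13,0],[0.15,0.02,-0.26,0],[0.24,0.03,-0.38,0],[0.34,0.04,-0.5,0],[0.44,0.04,-0.6,0]]]'; python3 nx.py 3 5 -2.2 87
```

```text
time_s: 8.78
position: [0.5267, -0.0308, 0.2429]
orientation: [-0.363, 1.539, 1.293]
ft_force: [-5.3, 0.0, 8.6]
gripper_width: 0.0082
t 8.78 th 134.9 r 87.5 x' -1.73 F' [-5.3  0.5  8.6] T' [0.466 1.387 0.037] tau(on tool) -0.561 w 8.2 yaw 4.86
[[[0.11,0.01,-0.11,0],[0.22,0.01,-0.21,0],[0.34,0.02,-0.3,0],[0.47,0.02,-0.39,0],[0.6,0.03,-0.47,0]]]
```

```bash
python3 -m handwheel '[[[0.1,0.01,-0.11,0],[0.21,0.02,-0.22,0],[0.33,0.03,-0.31,0],[0.46,0.04,-0.4,0],[0.59,0.04,-0.48,0]]]'; python3 nx.py -3 5 -2.2 87
```

```text
time_s: 9.4
position: [0.5275, -0.0454, 0.2263]
orientation: [-0.45, 1.539, 1.206]
ft_force: [-3.4, -1.5, 8.1]
gripper_width: 0.0079
t 9.40 th 149.4 r 89.0 x' -1.90 F' [-3.5 -1.2  8.1] T' [-0.178  1.182  0.07 ] tau(on tool) -0.563 w 7.9 yaw 4.92
[[[-0.12,-0.0,0.1,0],[-0.24,-0.0,0.2,0],[-0.35,-0.0,0.31,0],[-0.45,-0.0,0.42,0],[-0.55,-0.0,0.54,0]]]
```

Run:
```python
from h import *
cv2.imwrite("pics/s3.png",cv2.resize(viewer.camera("scene")[120:300,200:380],None,fx=3,fy=3,interpolation=cv2.INTER_CUBIC))
cv2.imwrite("pics/w3.png",viewer.camera("wrist"))
```

```text
(no output)
```

View pics/s3.png

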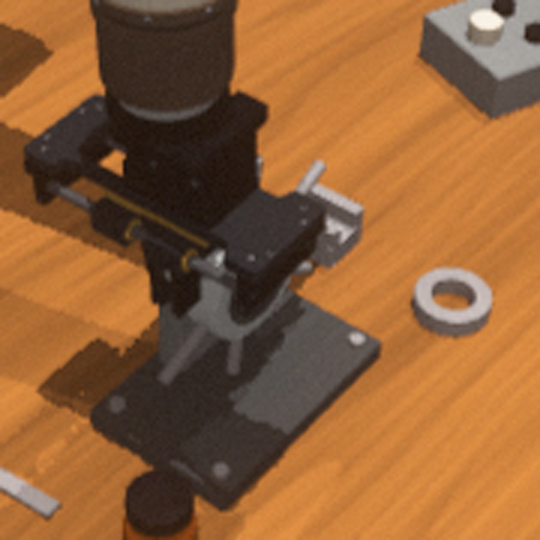

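View pics/w3.png

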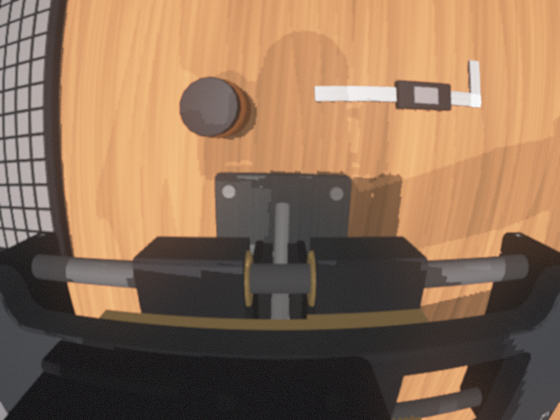

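```bash
python3 - <<'E'
from h import *
print(ang("scene",(200+320/3,120+165/3)))
print(ang("scene",(200+165/3,120+380/3)),ang("scene",(200+234/3,120+372/3)))
E
python3 nx.py -3 6 -2.2 87
```

```text
(23.2, 0.1004)
(-154.5, 0.0962) (-92.6, 0.1028)
t 9.50 th 149.7 r 89.0 x' -1.92 F' [-2.4 -2.9  5. ] T' [-0.535  0.762 -0.036] tau(on tool) -0.249 w 7.9 yaw 4.90
[[[-0.12,-0.0,0.09,0],[-0.24,-0.0,0.2,0],[-0.35,-0.0,0.3,0],[-0.46,-0.0,0.41,0],[-0.56,-0.0,0.53,0],[-0.65,-0.0,0.65,0]]]
```

```bash
python3 -m handwheel '[[[-0.12,0,0.09,0],[-0.24,0,0.2,0],[-0.35,0,0.3,0],[-0.46,0,0.41,0],[-0.56,0,0.53,0],[-0.65,0,0.65,0]]]'; python3 nx.py -3 5 -2.2 86.5
```

```text
time_s: 10.25
position: [0.5261, -0.0266, 0.2465]
orientation: [-0.49, 1.539, 1.166]
ft_force: [2.3, -5.4, -1.0]
gripper_width: 0.008
t 10.25 th 131.3 r 87.3 x' -1.77 F' [ 1.9 -5.6 -1. ] T' [-1.468 -0.364 -0.063] tau(on tool) 0.422 w 8.0 yaw 4.92
[[[-0.09,0.0,0.12,0],[-0.17,0.0,0.25,0],[-0.25,0.0,0.38,0],[-0.32,0.0,0.52,0],[-0.38,0.0,0.65,0]]]
```

```bash
python3 -m handwheel '[[[-0.09,0.0,0.12,0],[-0.17,0.0,0.25,0],[-0.25,0.0,0.38,0],[-0.32,0.0,0.52,0],[-0.38,0.0,0.65,0]]]'; python3 nx.py -3 5 -1.7 86
```

```text
time_s: 10.88
position: [0.5247, -0.0068, 0.2581]
orientation: [-0.505, 1.538, 1.151]
ft_force: [5.5, -1.0, -7.4]
gripper_width: 0.0081
t 10.88 th 116.1 r 85.9 x' -1.60 F' [ 5.4 -1.4 -7.4] T' [-0.663 -1.366 -0.064] tau(on tool) 0.384 w 8.1 yaw 4.92
[[[-0.06,-0.0,0.14,0],[-0.11,-0.0,0.28,0],[-0.15,-0.0,0.42,0],[-0.19,-0.0,0.57,0],[-0.22,-0.01,0.71,0]]]
```

```bash
python3 -m handwheel '[[[-0.05,-0.01,0.14,0],[-0.09,-0.02,0.28,0],[-0.12,-0.02,0.42,0],[-0.14,-0.03,0.57,0],[-0.16,-0.03,0.71,0]]]'; python3 nx.py -3 5 -1.2 84.5
```

```text
time_s: 11.5
position: [0.5234, 0.0144, 0.2637]
orientation: [-0.488, 1.539, 1.168]
ft_force: [2.1, -2.7, -3.2]
gripper_width: 0.0089
t 11.50 th 101.3 r 84.3 x' -1.30 F' [ 1.9 -2.8 -3.2] T' [-1.238 -0.18  -0.01 ] tau(on tool) 0.286 w 8.9 yaw 4.92
[[[-0.02,-0.0,0.15,0],[-0.04,-0.0,0.29,0],[-0.04,-0.01,0.44,0],[-0.04,-0.01,0.59,0],[-0.03,-0.01,0.73,0]]]
```

```bash
python3 -m handwheel '[[[-0.02,0,0.15,0],[-0.03,0,0.29,0],[-0.03,-0.01,0.44,0],[-0.03,-0.01,0.59,0],[-0.02,-0.01,0.73,0]]]'; python3 nx.py -3 5 -1.2 84
```

```text
time_s: 12.12
position: [0.5218, 0.0365, 0.264]
orientation: [-0.474, 1.539, 1.182]
ft_force: [6.3, -3.7, -10.5]
gripper_width: 0.0092
t 12.12 th 86.1 r 83.2 x' -1.17 F' [  6.   -4.2 -10.5] T' [-1.646 -1.31  -0.13 ] tau(on tool) 0.289 w 9.2 yaw 4.89
[[[0.01,-0.0,0.14,0],[0.03,-0.0,0.29,0],[0.06,-0.0,0.43,0],[0.1,-0.0,0.57,0],[0.14,-0.0,0.71,0]]]
```

```bash
python3 -m handwheel '[[[0.04,-0.01,0.14,0],[0.08,-0.02,0.29,0],[0.12,-0.02,0.43,0],[0.17,-0.03,0.57,0],[0.21,-0.03,0.71,0]]]'; python3 nx.py -3 5 -0.6 83
```

```text
time_s: 12.75
position: [0.5205, 0.0579, 0.2577]
orientation: [-0.438, 1.54, 1.218]
ft_force: [2.6, -5.9, -6.7]
gripper_width: 0.0091
t 12.75 th 70.6 r 81.3 x' -0.89 F' [ 2.1 -6.  -6.7] T' [-1.906 -0.329 -0.059] tau(on tool) 0.282 w 9.1 yaw 4.88
[[[0.04,-0.0,0.14,0],[0.1,-0.0,0.27,0],[0.15,-0.01,0.4,0],[0.22,-0.01,0.53,0],[0.29,-0.01,0.66,0]]]
```

```bash
python3 -m handwheel '[[[0.07,0,0.14,0],[0.14,0,0.26,0],[0.21,-0.01,0.38,0],[0.28,-0.01,0.5,0],[0.36,-0.01,0.61,0]]]'; python3 nx.py -3 5 -0.6 81
```

```text
time_s: 13.38
position: [0.5193, 0.0759, 0.2469]
orientation: [-0.433, 1.542, 1.222]
ft_force: [3.5, -7.5, -5.8]
gripper_width: 0.0088
t 13.38 th 55.7 r 79.8 x' -0.72 F' [ 2.9 -7.8 -5.8] T' [-2.47  -0.568 -0.087] tau(on tool) 0.249 w 8.8 yaw 4.87
[[[0.08,-0.0,0.12,0],[0.16,-0.0,0.23,0],[0.25,-0.0,0.33,0],[0.35,-0.0,0.44,0],[0.45,-0.0,0.54,0]]]
```

```bash
cat > fit.py <<'E'
import json,numpy as np
L=[json.loads(l) for l in open("log.txt")]
L=[l for l in L if l['t']>4.9 and abs(l['t']-9.5)>.05]
sg=np.array([1 if l['t']<9.45 else -1 for l in L])
th=np.radians([l['th'] for l in L]);F=np.array([l['F'] for l in L]);T=np.array([l['T'] for l in L]);y=np.array([l['y'] for l in L]);z=np.array([l['z'] for l in L])
print("L",-(F[:,0]@T[:,1])/(F[:,0]@F[:,0]),(F[:,1]@T[:,0])/(F[:,1]@F[:,1]))
for nm,Fy in(("F",F[:,1]),("T",T[:,0]/.31),("mix",(F[:,1]+T[:,0]/.31)/2)):
  for yo,zo in((0,0),(.004,.003)):
    tau=(y+yo)*F[:,2]-(z+zo)*Fy
    A=np.c_[-sg,-np.cos(th),-np.sin(th)]
    w,res,_,_=np.linalg.lstsq(A,tau,rcond=None)
    print(nm,yo,"D %.3f A %.3f phim %.1f rms %.3f"%(w[0],np.hypot(w[1],w[2]),np.degrees(np.arctan2(w[2],w[1])),np.sqrt(res[0]/len(tau))))
    if nm!="mix":
      # constrained A=.33
      print((tau-A@w).round(2))
E
python3 fit.py
```

```text
L 0.26585932732194806 0.3170059616918623
F 0 D 0.582 A 0.355 phim 59.9 rms 0.049
[-0.02  0.    0.07 -0.04 -0.04 -0.09  0.    0.11  0.02 -0.05 -0.   -0.03
  0.02  0.05  0.02]
F 0.004 D 0.587 A 0.398 phim 55.3 rms 0.058
[-0.02 -0.02  0.06 -0.06 -0.03 -0.09  0.03  0.13  0.03 -0.06 -0.03 -0.03
  0.01  0.07  0.06]
T 0 D 0.611 A 0.344 phim 59.4 rms 0.052
[-0.   -0.07  0.    0.02 -0.02 -0.06  0.02  0.07  0.02 -0.14  0.02  0.03
  0.08  0.02 -0.01]
T 0.004 D 0.618 A 0.386 phim 54.8 rms 0.059
[-0.01 -0.09 -0.01  0.01 -0.02 -0.05  0.05  0.09  0.03 -0.15 -0.01  0.03
  0.07  0.04  0.03]
mix 0 D 0.597 A 0.350 phim 59.6 rms 0.045
mix 0.004 D 0.602 A 0.392 phim 55.0 rms 0.053
```

```bash
python3 -m handwheel '[[[0,0,0,0],[0,0,0,0],[0,0,0,0],[-0.5,0,0,0],[-1.2,0,0,0],[-2,0,0,0],[-2.8,0,0,0],[-3.4,0,0,0],[-3.4,0,0,0]]]' 44
python3 - <<'E'
from h import *
s=sensors.sense(); print(s['time_s'],s['position'],s['orientation'],s['ft_force'],s['ft_torque'])
a=viewer.camera("scene");b=viewer.camera("side")
cv2.imwrite("pics/s4.png",cv2.resize(a[150:300,215:345],None,fx=4,fy=4,interpolation=cv2.INTER_CUBIC))
cv2.imwrite("pics/d4.png",cv2.resize(b[160:320,205:345],None,fx=3.75,fy=3.75,interpolation=cv2.INTER_CUBIC))
E
```

```text
time_s: 14.5
position: [0.5188, 0.0733, 0.3515]
orientation: [-0.559, 1.538, 1.097]
ft_force: [-0.5, -0.1, -0.6]
gripper_width: 0.0436
14.5 [0.51884342 0.07332372 0.35153367] [-0.55900683  1.53823819  1.09679439] [-0.4576194  -0.08274559 -0.55598707] [-0.01115435  0.15984494  0.03153828]
```

View pics/s4.png

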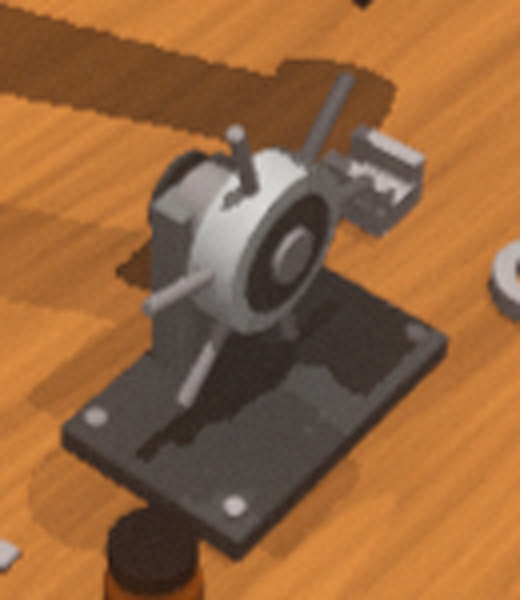

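View pics/d4.png

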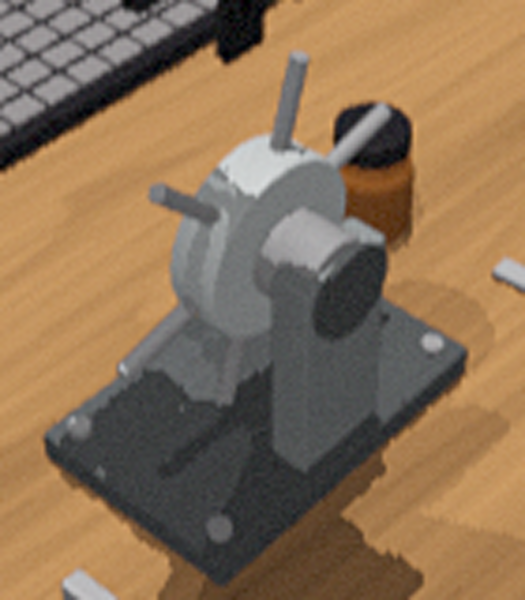

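```bash
cat > go.py <<'E'
import sys
from h import *
from scipy.spatial.transform import Rotation as R
xp,a,rr=float(sys.argv[1])/1e3,np.radians(float(sys.argv[2])),float(sys.argv[3])/1e3
s=sensors.sense(); M=R.from_euler('xyz',s['orientation']).as_matrix(); p=s['position']+.051*M[:,0]
q=C+EX*xp+EY*rr*np.cos(a)+EZ*rr*np.sin(a)
print(s['time_s'],M.round(3).tolist(),"units",(M.T@(q-p)/.03).round(2))
E
python3 go.py -1 106 82
```

```text
14.6 [[0.01, -0.996, -0.085], [0.028, -0.084, 0.996], [-1.0, -0.012, 0.027]] units [ 2.91  0.01 -2.24]
```

```bash
python3 -m handwheel '[[[0,0,-0.6,0],[0,0,-1.2,0],[0,0,-1.8,0],[0,0,-2.24,0],[0.6,0,-2.24,0],[1.2,0,-2.24,0],[1.8,0,-2.24,0],[2.4,0,-2.24,0],[2.9,0,-2.24,0],[2.9,0,-2.24,0]]]' 44; python3 go.py -1 106 82
python3 - <<'E'
from h import *
cv2.imwrite("pics/w5.png",viewer.camera("wrist"))
cv2.imwrite("pics/s5.png",cv2.resize(viewer.camera("scene")[120:300,200:380],None,fx=3,fy=3,interpolation=cv2.INTER_CUBIC))
print(sensors.sense()['ft_force'])
E
```

```text
time_s: 15.85
position: [0.5241, 0.0082, 0.259]
orientation: [-0.345, 1.543, 1.31]
ft_force: [0.3, 0.4, 0.4]
gripper_width: 0.0439
15.85 [[0.007, -0.996, -0.084], [0.027, -0.084, 0.996], [-1.0, -0.009, 0.026]] units [-0.03 -0.01  0.01]
[-0.28376898  0.2672963   0.68462363]
```

View pics/w5.png

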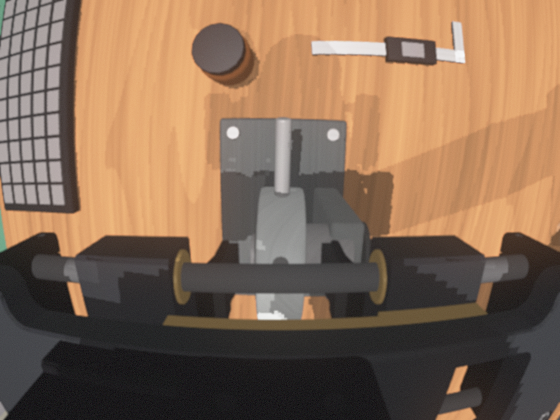

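View pics/s5.png

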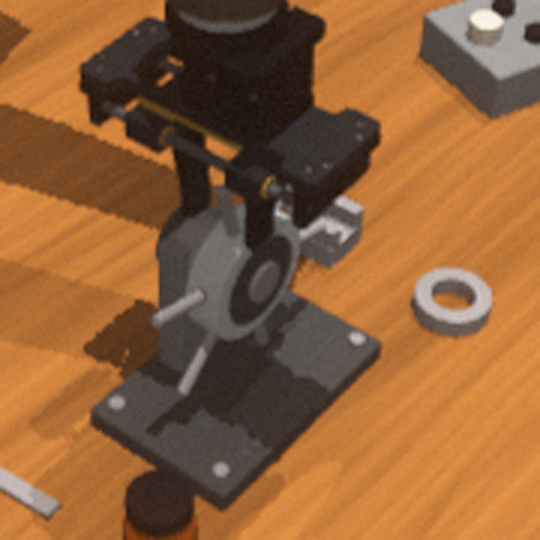

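```bash
python3 -m handwheel '[[[0,0,0,0],[0,0,0,0],[0,0,0,0],[0,0,0,0],[0,0,0,0],[0,0,0,0]]]' 5 40; python3 nx.py -3 5 -1.2 82
python3 - <<'E'
from h import *
cv2.imwrite("pics/s6.png",cv2.resize(viewer.camera("scene")[140:260,200:340],None,fx=4,fy=4,interpolation=cv2.INTER_CUBIC))
print(proj("scene",C+.082*(np.cos(1.85)*EY+np.sin(1.85)*EZ)))
E
```

```text
time_s: 16.7
position: [0.5239, 0.0083, 0.2606]
orientation: [-0.372, 1.543, 1.284]
ft_force: [-5.2, 0.3, 3.6]
gripper_width: 0.0087
t 16.70 th 106.0 r 82.8 x' -1.49 F' [-5.1  0.7  3.6] T' [0.284 1.705 0.072] tau(on tool) -0.141 w 8.7 yaw 4.87
[[[-0.03,-0.0,0.14,0],[-0.05,-0.01,0.28,0],[-0.06,-0.01,0.43,0],[-0.06,-0.01,0.57,0],[-0.06,-0.01,0.71,0]]]
[275.01831901 188.32025427]
```

View pics/s6.png

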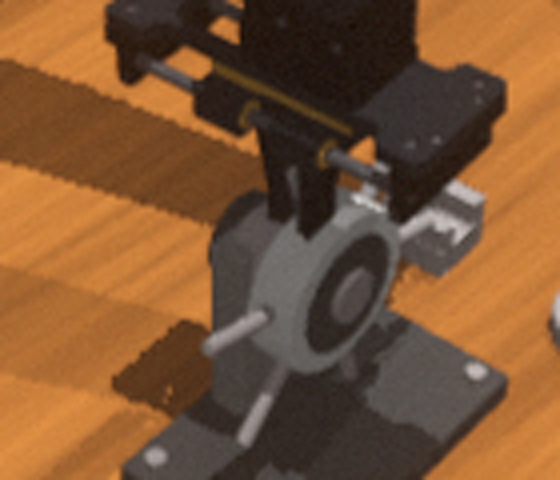

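```bash
python3 -m handwheel '[[[-0.02,0.01,0.14,0],[-0.04,0.02,0.28,0],[-0.05,0.02,0.43,0],[-0.05,0.02,0.57,0],[-0.05,0.02,0.71,0]]]'; python3 nx.py -3 5 -1.6 82
```

```text
time_s: 17.38
position: [0.5224, 0.0286, 0.2636]
orientation: [-0.479, 1.544, 1.177]
ft_force: [0.4, -5.1, 4.0]
gripper_width: 0.0089
t 17.38 th 91.8 r 82.6 x' -1.33 F' [-0.  -5.1  4. ] T' [-1.975  0.489  0.021] tau(on tool) 0.415 w 8.9 yaw 4.91
[[[0.01,0.0,0.14,0],[0.02,0.0,0.29,0],[0.04,0.0,0.43,0],[0.07,0.0,0.57,0],[0.11,0.01,0.71,0]]]
```

```bash
python3 -m handwheel '[[[0.01,0.0,0.14,0],[0.02,0.0,0.29,0],[0.04,0.0,0.43,0],[0.07,0.0,0.57,0],[0.11,0,0.71,0]]]'; python3 nx.py -3 5 -1.2 82
```

```text
time_s: 18.0
position: [0.5209, 0.049, 0.2621]
orientation: [-0.558, 1.547, 1.099]
ft_force: [-3.2, -5.1, 7.5]
gripper_width: 0.0088
t 18.00 th 77.7 r 83.0 x' -1.12 F' [-3.5 -4.8  7.5] T' [-1.877  1.268 -0.031] tau(on tool) 0.524 w 8.8 yaw 4.93
[[[0.04,0.0,0.14,0],[0.09,0.0,0.27,0],[0.15,0.0,0.41,0],[0.22,0.0,0.53,0],[0.29,0.0,0.66,0]]]
```

```bash
python3 -m handwheel '[[[0.03,0.01,0.14,0],[0.07,0.01,0.28,0],[0.12,0.02,0.41,0],[0.19,0.02,0.54,0],[0.26,0.02,0.67,0]]]'; python3 nx.py -3 5 -1.4 83.5
```

```text
time_s: 18.62
position: [0.5195, 0.0687, 0.2563]
orientation: [-0.679, 1.547, 0.978]
ft_force: [-2.5, -3.1, 8.5]
gripper_width: 0.0084
t 18.62 th 63.6 r 84.1 x' -0.88 F' [-2.7 -2.9  8.5] T' [-1.232  1.026 -0.134] tau(on tool) 0.533 w 8.4 yaw 4.96
[[[0.07,0.0,0.13,0],[0.15,0.01,0.25,0],[0.24,0.01,0.37,0],[0.33,0.02,0.48,0],[0.43,0.02,0.59,0]]]
```

```bash
python3 -m handwheel '[[[0.06,0.01,0.13,0],[0.13,0.01,0.26,0],[0.21,0.02,0.38,0],[0.3,0.02,0.49,0],[0.4,0.02,0.6,0]]]'; python3 nx.py -3 5 -1 84.5
```

```text
time_s: 19.25
position: [0.5182, 0.0874, 0.2454]
orientation: [-0.735, 1.545, 0.922]
ft_force: [-1.3, -3.0, 7.0]
gripper_width: 0.0083
t 19.25 th 48.9 r 85.5 x' -0.59 F' [-1.6 -2.9  7. ] T' [-0.858  0.601 -0.127] tau(on tool) 0.580 w 8.3 yaw 4.97
[[[0.11,0.0,0.1,0],[0.22,0.01,0.2,0],[0.34,0.01,0.29,0],[0.46,0.02,0.38,0],[0.58,0.02,0.45,0]]]
```

```bash
python3 -m handwheel '[[[0.1,0.0,0.11,0],[0.21,0,0.21,0],[0.32,0,0.3,0],[0.44,0,0.39,0],[0.56,0,0.46,0]]]'; python3 nx.py -3 4 -0.6 86
python3 - <<'E'
from h import *
cv2.imwrite("pics/s7.png",cv2.resize(viewer.camera("scene")[140:290,200:340],None,fx=4,fy=4,interpolation=cv2.INTER_CUBIC))
cv2.imwrite("pics/d7.png",cv2.resize(viewer.camera("side")[160:320,205:345],None,fx=3.75,fy=3.75,interpolation=cv2.INTER_CUBIC))
E
```

```text
time_s: 19.88
position: [0.5172, 0.1029, 0.2294]
orientation: [-0.713, 1.542, 0.945]
ft_force: [-3.9, 1.8, 8.2]
gripper_width: 0.0083
t 19.88 th 34.0 r 86.6 x' -0.31 F' [-3.8  2.1  8.2] T' [0.417 1.596 0.019] tau(on tool) 0.487 w 8.3 yaw 5.00
[[[0.13,0.0,0.07,0],[0.27,0.01,0.14,0],[0.41,0.01,0.2,0],[0.55,0.02,0.25,0]]]
```

View pics/s7.png

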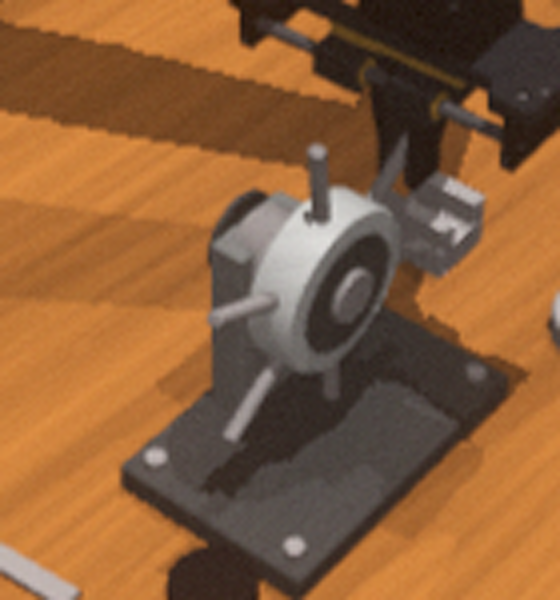

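View pics/d7.png

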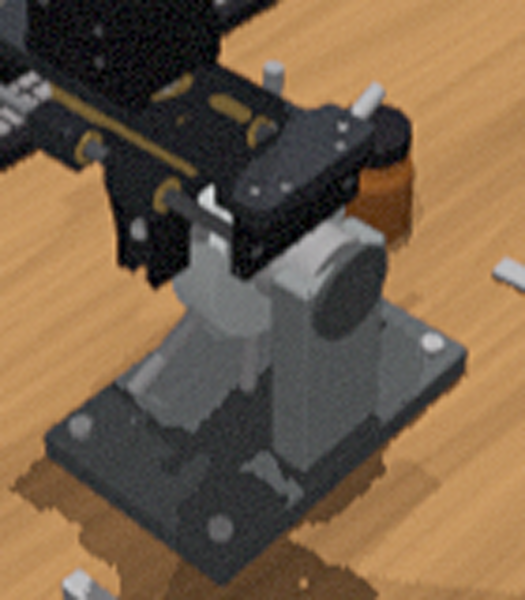

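```bash
cat >> h.py <<'E'
def S4(a,o=(200,140)): return (o[0]+a[0]/4,o[1]+a[1]/4)
E
python3 - <<'E'
from h import *
for a in [(317,150),(214,318),(232,436)]: print(ang("scene",S4(a)))
D=lambda a:(205+a[0]/3.75,160+a[1]/3.75)
for a in [(272,68),(376,91)]: print(ang("side",D(a)))
E
```

```text
(95.5, 0.0993)
(154.9, 0.1005)
(-143.2, 0.0959)
(96.1, 0.0983)
(157.5, 0.0988)
```

```bash
python3 -m handwheel '[[[0.12,0.0,0.07,0],[0.26,0.01,0.14,0],[0.4,0.02,0.2,0],[0.54,0.02,0.25,0]]]'; python3 nx.py -3 4 -0.2 86
```

```text
time_s: 20.48
position: [0.5167, 0.1123, 0.2137]
orientation: [-0.716, 1.539, 0.941]
ft_force: [-2.6, -0.6, 9.0]
gripper_width: 0.0077
t 20.48 th 21.9 r 87.7 x' 0.06 F' [-2.7 -0.4  9. ] T' [-0.112  1.137 -0.238] tau(on tool) 0.744 w 7.7 yaw 4.99
[[[0.15,0.0,0.04,0],[0.3,0.01,0.07,0],[0.45,0.02,0.09,0],[0.6,0.02,0.1,0]]]
```

```bash
python3 nx.py 3 4 0.2 87 | tail -1
```

```text
[[[-0.14,-0.0,-0.06,0],[-0.28,-0.01,-0.13,0],[-0.41,-0.01,-0.21,0],[-0.53,-0.01,-0.29,0]]]
```

```bash
python3 -m handwheel '[[[-0.14,0,-0.06,0],[-0.28,0,-0.13,0],[-0.41,0,-0.21,0],[-0.53,0,-0.29,0]]]'; python3 nx.py 3 3 -0.2 86
```

```text
time_s: 20.98
position: [0.517, 0.1036, 0.2291]
orientation: [-0.684, 1.538, 0.973]
ft_force: [1.0, 3.6, -6.4]
gripper_width: 0.0075
t 20.98 th 33.5 r 87.2 x' -0.33 F' [ 1.3  3.5 -6.4] T' [ 1.016 -0.074 -0.108] tau(on tool) -0.634 w 7.5 yaw 4.97
[[[-0.12,-0.0,-0.1,0],[-0.23,-0.01,-0.2,0],[-0.34,-0.01,-0.3,0]]]
```

```bash
python3 -m handwheel '[[[-0.12,0,-0.1,0],[-0.23,0,-0.2,0],[-0.34,0,-0.3,0]]]'; python3 nx.py -3 3 -0.4 86
```

```text
time_s: 21.35
position: [0.5175, 0.095, 0.239]
orientation: [-0.658, 1.536, 0.999]
ft_force: [0.4, 5.0, -5.7]
gripper_width: 0.0076
t 21.35 th 42.1 r 86.6 x' -0.48 F' [ 0.8  4.9 -5.7] T' [ 1.698  0.027 -0.113] tau(on tool) -0.654 w 7.6 yaw 4.94
[[[0.12,0.0,0.09,0],[0.25,0.0,0.17,0],[0.38,0.0,0.25,0]]]
```

```bash
python3 - <<'E'
E
tail -1 log.txt
```

```text
{"t": 21.35, "th": 42.126788172117195, "y": 0.06420656014694265, "z": 0.058069630149436974, "F": [0.7847416531604965, 4.908736914489108, -5.7433606585221595], "T": [1.698227388015087, 0.026998325578070286, -0.1134827233074111], "dir": "-3"}
```

```bash
python3 -m handwheel '[[[0.12,0.0,0.09,0],[0.25,0.0,0.17,0],[0.38,0.0,0.25,0]]]'; python3 nx.py -3 3 -0.2 86.5
```

```text
time_s: 21.72
position: [0.517, 0.1029, 0.2295]
orientation: [-0.683, 1.536, 0.975]
ft_force: [-5.0, 3.0, 8.0]
gripper_width: 0.0078
t 21.73 th 33.9 r 86.9 x' -0.32 F' [-4.7  3.4  8. ] T' [0.813 1.629 0.023] tau(on tool) 0.417 w 7.8 yaw 4.99
[[[0.13,0.0,0.07,0],[0.27,0.0,0.14,0],[0.41,0.0,0.2,0]]]
```

```bash
python3 -m handwheel '[[[0.12,0.01,0.08,0],[0.26,0.02,0.15,0],[0.4,0.02,0.21,0]]]'; python3 nx.py -3 3 0 87.5
```

```text
time_s: 22.1
position: [0.5167, 0.1094, 0.2193]
orientation: [-0.743, 1.535, 0.915]
ft_force: [-3.3, -0.1, 8.9]
gripper_width: 0.0081
t 22.10 th 26.0 r 87.4 x' -0.04 F' [-3.3  0.1  8.9] T' [ 0.021  1.237 -0.162] tau(on tool) 0.690 w 8.1 yaw 5.03
[[[0.14,0.0,0.06,0],[0.28,0.0,0.11,0],[0.43,0.01,0.16,0]]]
```

```bash
python3 -m handwheel '[[[0.14,0.01,0.06,0],[0.28,0.02,0.11,0],[0.43,0.02,0.16,0]]]'; python3 nx.py 3 3 0.2 88
```

```text
time_s: 22.48
position: [0.5164, 0.1144, 0.2083]
orientation: [-0.792, 1.534, 0.867]
ft_force: [-4.0, 0.8, 7.7]
gripper_width: 0.0076
t 22.48 th 18.1 r 87.9 x' 0.16 F' [-3.9  1.1  7.7] T' [-0.037  1.271 -0.215] tau(on tool) 0.617 w 7.6 yaw 5.06
[[[-0.15,-0.0,-0.05,0],[-0.29,-0.01,-0.1,0],[-0.43,-0.01,-0.16,0]]]
```

```bash
python3 -m handwheel '[[[-0.15,0,-0.05,0],[-0.29,0,-0.1,0],[-0.43,0,-0.16,0]]]'; python3 nx.py 3 3 0 87.5
```

```text
time_s: 22.85
position: [0.5166, 0.1091, 0.2205]
orientation: [-0.783, 1.534, 0.876]
ft_force: [3.6, -0.2, -6.7]
gripper_width: 0.0085
t 22.85 th 26.8 r 87.7 x' -0.06 F' [ 3.5 -0.5 -6.7] T' [ 0.024 -0.642 -0.286] tau(on tool) -0.505 w 8.5 yaw 5.02
[[[-0.14,-0.0,-0.07,0],[-0.27,-0.01,-0.15,0],[-0.39,-0.01,-0.23,0]]]
```

```bash
python3 -m handwheel '[[[-0.14,0,-0.07,0],[-0.27,0,-0.15,0],[-0.39,0,-0.23,0]]]'; python3 nx.py 3 3 -0.2 87
```

```text
time_s: 23.22
position: [0.5168, 0.1017, 0.2319]
orientation: [-0.774, 1.534, 0.884]
ft_force: [2.8, 2.6, -8.6]
gripper_width: 0.0078
t 23.23 th 35.7 r 87.3 x' -0.44 F' [ 3.   2.4 -8.6] T' [ 0.401 -0.594 -0.061] tau(on tool) -0.730 w 7.8 yaw 5.03
[[[-0.12,-0.0,-0.09,0],[-0.24,-0.01,-0.19,0],[-0.35,-0.01,-0.29,0]]]
```

```bash
cat > fit2.py <<'E'
import json,numpy as np
L=[json.loads(l) for l in open("log.txt")]
u={}
for l in L: u.setdefault(round(l['t'],2),l)
L=[l for l in u.values() if l['t']>17]
sg=[];p=None
prev=106
for l in L: sg.append(np.sign(l['th']-prev)); prev=l['th']
sg=np.array(sg)
th=np.radians([l['th'] for l in L]);F=np.array([l['F'] for l in L]);T=np.array([l['T'] for l in L]);y=np.array([l['y'] for l in L]);z=np.array([l['z'] for l in L])
for nm,Fy in(("F",F[:,1]),("T",T[:,0]/.31),("mix",(F[:,1]+T[:,0]/.31)/2)):
  for yo,zo in((0,0),(.004,0),(0,.004)):
   for m in (th<9,th<np.radians(50)):
    tau=((y+yo)*F[:,2]-(z+zo)*Fy)[m]
    A=np.c_[-sg,-np.cos(th),-np.sin(th)][m]
    w,res,_,_=np.linalg.lstsq(A,tau,rcond=None)
    ph=np.degrees(np.arctan2(w[2],w[1]))
    # fixed amplitude .33
    from scipy.optimize import least_squares
    f=least_squares(lambda v:-(sg[m]*v[0]+.33*np.cos(th[m]-v[1]))-tau,[.5,2.])
    print(nm,yo,zo,"D %.3f A %.3f phim %.1f bottomB %.1f rms %.3f | fixedA bottomB %.1f"%(w[0],np.hypot(w[1],w[2]),ph,ph-90,np.sqrt(res[0]/m.sum()),np.degrees(f.x[1])-90))
E
python3 fit2.py
```

```text
F 0 0 D 0.609 A 0.185 phim 117.3 bottomB 27.3 rms 0.081 | fixedA bottomB 31.5
F 0 0 D 0.597 A 0.359 phim 119.1 bottomB 29.1 rms 0.085 | fixedA bottomB 28.8
F 0.004 0 D 0.639 A 0.194 phim 118.4 bottomB 28.4 rms 0.083 | fixedA bottomB 31.9
F 0.004 0 D 0.627 A 0.365 phim 119.5 bottomB 29.5 rms 0.087 | fixedA bottomB 29.2
F 0 0.004 D 0.614 A 0.166 phim 114.6 bottomB 24.6 rms 0.087 | fixedA bottomB 30.6
F 0 0.004 D 0.602 A 0.358 phim 118.0 bottomB 28.0 rms 0.091 | fixedA bottomB 27.7
T 0 0 D 0.622 A 0.096 phim 119.8 bottomB 29.8 rms 0.074 | fixedA bottomB 35.1
T 0 0 D 0.603 A 0.382 phim 120.8 bottomB 30.8 rms 0.066 | fixedA bottomB 30.5
T 0.004 0 D 0.652 A 0.105 phim 121.7 bottomB 31.7 rms 0.075 | fixedA bottomB 35.6
T 0.004 0 D 0.633 A 0.389 phim 121.2 bottomB 31.2 rms 0.066 | fixedA bottomB 31.0
T 0 0.004 D 0.628 A 0.073 phim 115.1 bottomB 25.1 rms 0.079 | fixedA bottomB 34.5
T 0 0.004 D 0.608 A 0.384 phim 120.0 bottomB 30.0 rms 0.071 | fixedA bottomB 29.6
mix 0 0 D 0.615 A 0.141 phim 118.2 bottomB 28.2 rms 0.076 | fixedA bottomB 33.3
mix 0 0 D 0.600 A 0.370 phim 120.0 bottomB 30.0 rms 0.075 | fixedA bottomB 29.7
mix 0.004 0 D 0.645 A 0.149 phim 119.6 bottomB 29.6 rms 0.078 | fixedA bottomB 33.7
mix 0.004 0 D 0.630 A 0.377 phim 120.4 bottomB 30.4 rms 0.076 | fixedA bottomB 30.1
mix 0 0.004 D 0.621 A 0.119 phim 114.7 bottomB 24.7 rms 0.082 | fixedA bottomB 32.5
mix 0 0.004 D 0.605 A 0.371 phim 119.1 bottomB 29.1 rms 0.080 | fixedA bottomB 28.6
```

```bash
cat > fit3.py <<'E'
import json,numpy as np
from scipy.optimize import least_squares
u={}
for l in map(json.loads,open("log.txt")): u.setdefault(round(l['t'],2),l)
L=[l for l in u.values() if l['t']>4.9 and not 9.45<l['t']<9.55 and not 16<l['t']<17]
rows=[];prev=106
for l in L:
    t,th=l['t'],l['th']
    if t<9.45: s,A,g=1,46+(th-46)*99/103.6,0
    elif t<14: s,A,g=-1,46+(th-55.7)*99/94,0
    else: s=np.sign(th-prev);prev=th;A=th+1.5-60;g=1
    Fy=(l['F'][1]+l['T'][0]/.31)/2
    rows.append((g,s,A,l['y']*l['F'][2]-l['z']*Fy,t))
R=np.array(rows)
for nm,m in(("p1",R[:,0]==0),("p2",R[:,0]==1),("p2low",(R[:,0]==1)&(R[:,2]<-12)),("all",R[:,0]>-1),("all but p2 high",(R[:,0]==0)|(R[:,2]<-12))):
    q=R[m]
    f=least_squares(lambda v:-(q[:,1]*np.where(q[:,0]>0,v[0],v[1])+v[3]*np.cos(np.radians(q[:,2])-v[2]))-q[:,3],[.5,.5,1.,.33])
    print(nm,f.x.round(3),"h=A-%.1f -> B bottom %.1f"%(np.degrees(f.x[2]),np.degrees(f.x[2])-30),"rms",np.sqrt(np.mean(f.fun**2)).round(3))
E
python3 fit3.py
```

```text
p1 [0.5   0.602 0.96  0.349] h=A-55.0 -> B bottom 25.0 rms 0.046
p2 [0.615 9.359 1.041 0.141] h=A-59.7 -> B bottom 29.7 rms 0.076
p2low [0.565 3.116 1.067 0.749] h=A-61.1 -> B bottom 31.1 rms 0.059
all [0.636 0.6   1.095 0.304] h=A-62.7 -> B bottom 32.7 rms 0.076
all but p2 high [0.593 0.6   1.016 0.345] h=A-58.2 -> B bottom 28.2 rms 0.058
```

```bash
python3 nx.py -2.7 3 -0.2 87.5 | tail -1
```

```text
[[[0.11,-0.0,0.08,0],[0.23,-0.0,0.15,0],[0.35,-0.0,0.21,0]]]
```

```bash
python3 -m handwheel '[[[0.11,0,0.08,0],[0.23,0,0.15,0],[0.35,0,0.21,0],[0.35,0,0.21,0]]]'; python3 nx.py -3 3 0 87.5; python3 -m handwheel '[[[0,0,0,0],[0,0,0,0],[0,0,0,0],[-0.6,0,0,0],[-1.5,0,0,0],[-2.5,0,0,0],[-3.5,0,0,0],[-4.3,0,0,0],[-4.3,0,0,0]]]' 44
python3 - <<'E'
from h import *
s=sensors.sense(); print(s['time_s'],s['position'],s['orientation'],s['ft_force'],s['ft_torque'])
a=viewer.camera("scene");b=viewer.camera("side")
cv2.imwrite("pics/s8.png",cv2.resize(a[140:290,200:340],None,fx=4,fy=4,interpolation=cv2.INTER_CUBIC))
cv2.imwrite("pics/d8.png",cv2.resize(b[160:320,205:345],None,fx=3.75,fy=3.75,interpolation=cv2.INTER_CUBIC))
E
```

```text
time_s: 23.72
position: [0.5166, 0.1084, 0.2219]
orientation: [-0.789, 1.534, 0.87]
ft_force: [-1.2, -2.3, 4.6]
gripper_width: 0.0085
t 23.73 th 27.8 r 87.7 x' -0.10 F' [-1.3 -2.2  4.6] T' [-0.698  0.666 -0.126] tau(on tool) 0.448 w 8.5 yaw 5.05
[[[0.14,0.0,0.06,0],[0.28,0.0,0.12,0],[0.43,0.01,0.16,0]]]
time_s: 24.85
position: [0.5143, 0.1052, 0.3527]
orientation: [-0.835, 1.53, 0.823]
ft_force: [1.2, -0.1, 0.0]
gripper_width: 0.0442
24.85 [0.51432039 0.10518105 0.35269643] [-0.83545357  1.52981042  0.82327305] [ 1.18193388 -0.07339446  0.01550592] [-0.00384558  0.17993175 -0.01959464]
```

View pics/s8.png

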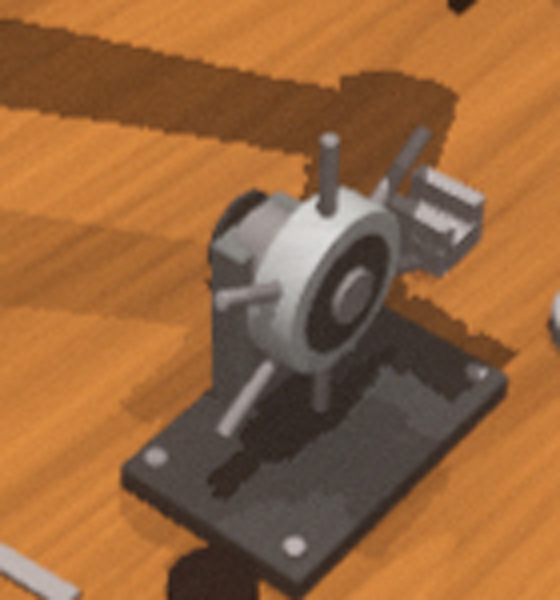

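View pics/d8.png

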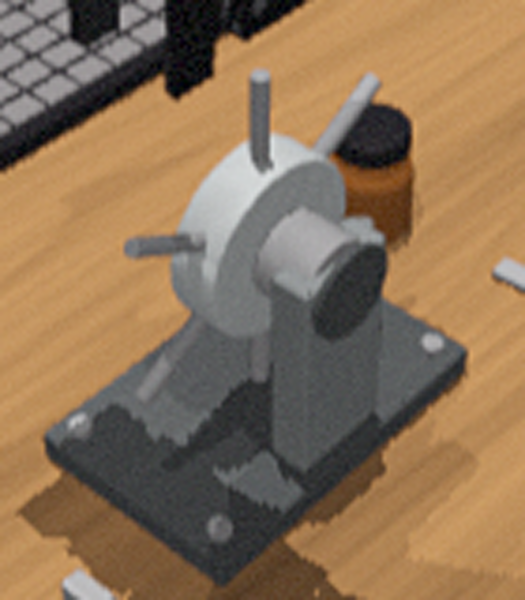

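```bash
python3 - <<'E'
from h import *
for a in [(330,140),(425,132),(218,300),(224,430),(320,408)]: print(ang("scene",S4(a)))
D=lambda a:(205+a[0]/3.75,160+a[1]/3.75)
for a in [(260,75),(374,80),(131,247),(148,396)]: print(ang("side",D(a)))
E
python3 go.py -1 40 100; python3 go.py -1 72.1 114.5
```

```text
(89.2, 0.0985)
(27.5, 0.1014)
(149.0, 0.1025)
(-150.7, 0.0958)
(-88.5, 0.1023)
(91.2, 0.0985)
(152.7, 0.1003)
(31.0, 0.0999)
(-31.7, 0.0956)
24.95 [[0.022, -0.996, -0.088], [0.028, -0.087, 0.996], [-0.999, -0.025, 0.026]] units [ 3.49 -0.01 -0.02]
24.95 [[0.022, -0.996, -0.088], [0.028, -0.087, 0.996], [-0.999, -0.025, 0.026]] units [ 1.97 -0.03 -1.36]
```

```bash
python3 go.py -1 73.9 115.5
```

```text
24.95 [[0.022, -0.996, -0.088], [0.028, -0.087, 0.996], [-0.999, -0.025, 0.026]] units [ 1.9  -0.03 -1.46]
```

```bash
python3 -m handwheel '[[[0,0,-0.3,0],[0.3,0,-0.6,0],[0.6,0,-0.9,0],[1,0,-1.2,0],[1.4,-0.02,-1.4,0],[1.7,-0.03,-1.46,0],[1.9,-0.03,-1.46,0],[1.9,-0.03,-1.46,0],[1.9,-0.03,-1.46,0]]]' 0 20; python3 nx.py 0 1 0 100 |head -1
python3 - <<'E'
from h import *
cv2.imwrite("pics/w9.png",viewer.camera("wrist")); cv2.imwrite("pics/s9.png",cv2.resize(viewer.camera("scene")[120:240,200:340],None,fx=4,fy=4,interpolation=cv2.INTER_CUBIC))
E
```

```text
time_s: 26.08
position: [0.5195, 0.0632, 0.2923]
orientation: [-0.774, 1.534, 0.885]
ft_force: [0.2, 0.6, 0.2]
gripper_width: 0.0004
t 26.07 th 73.8 r 115.9 x' -0.79 F' [0.2 0.6 0.2] T' [-0.025  0.14   0.034] tau(on tool) -0.059 w 0.4 yaw 5.07
```

View pics/s9.png

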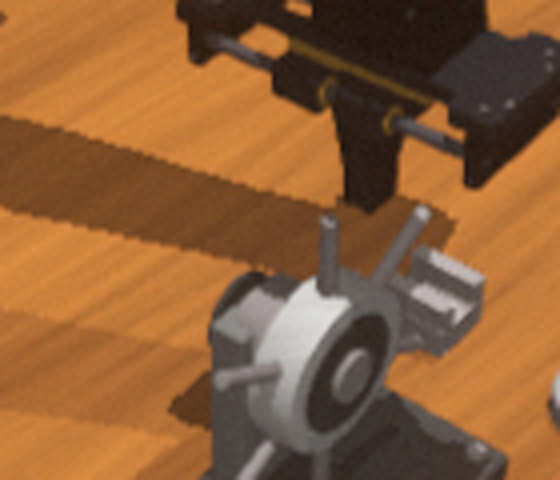

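View pics/w9.png

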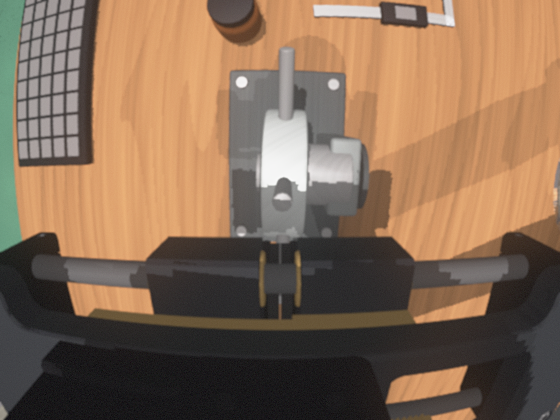

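```bash
python3 -m handwheel '[[[0.05,0,-0.15,0],[0.1,0,-0.3,0],[0.1,0,-0.45,0],[0.1,0,-0.55,0],[0.1,0,-0.62,0],[0.1,0,-0.69,0]]]'; python3 nx.py 0 1 0 100 |head -1
```

```text
time_s: 26.92
position: [0.5213, 0.0432, 0.2889]
orientation: [-0.75, 1.533, 0.908]
ft_force: [-1.7, 4.5, 1.0]
gripper_width: 0.0007
t 26.93 th 83.5 r 108.6 x' -0.53 F' [-1.3  4.6  1. ] T' [1.243 0.534 0.091] tau(on tool) -0.485 w 0.7 yaw 5.05
```

```bash
for i in 1; do python3 -m handwheel '[[[0,0,-0.07,0],[0,0,-0.14,0]]]' >/dev/null; python3 nx.py 0 1 0 100 |head -1; done;  python3 -m handwheel '[[[0,0,-0.07,0],[0,0,-0.14,0]]]' >/dev/null; python3 nx.py 0 1 0 100 |head -1; python3 -m handwheel '[[[0,0,-0.07,0],[0,0,-0.14,0]]]' >/dev/null; python3 nx.py 0 1 0 100 |head -1
```

```text
t 27.18 th 85.5 r 108.3 x' -0.53 F' [-0.6  4.4  1.8] T' [1.407 0.688 0.062] tau(on tool) -0.460 w 0.2 yaw 5.07
t 27.43 th 87.7 r 107.9 x' -0.57 F' [-2.3  5.   1.6] T' [1.397 0.729 0.037] tau(on tool) -0.535 w 0.5 yaw 5.08
t 27.68 th 90.0 r 107.6 x' -0.61 F' [-1.5  4.   1.3] T' [1.414 0.627 0.082] tau(on tool) -0.427 w 0.5 yaw 5.07
```

```bash
python3 -m handwheel '[[[0,0,0.15,0],[-0.7,0,0.15,0],[-1.4,0,0,0],[-1.4,0,-0.5,0],[-1.4,0,-1,0],[-1.4,0,-1.4,0],[-1,0,-1.5,0],[-0.4,0,-1.5,0],[0,0,-1.5,0],[0,0,-1.5,0]]]'; python3 nx.py 0 1 0 100 |head -1; python3 go.py -1 90 109
```

```text
time_s: 28.92
position: [0.5257, -0.0139, 0.2857]
orientation: [-0.669, 1.534, 0.99]
ft_force: [0.1, -0.2, -0.3]
gripper_width: 0.0003
t 28.93 th 113.2 r 114.0 x' -0.83 F' [ 0.1 -0.2 -0.3] T' [-0.01   0.169 -0.01 ] tau(on tool) 0.039 w 0.3 yaw 5.07
28.925 [[0.02, -0.996, -0.088], [0.03, -0.088, 0.996], [-0.999, -0.023, 0.029]] units [-0.1  -0.01  1.5 ]
```

```bash
python3 -m handwheel '[[[-0.05,0,0.15,0],[-0.1,0,0.3,0],[-0.1,0,0.4,0],[-0.1,0,0.5,0],[-0.1,0,0.57,0],[-0.1,0,0.64,0]]]' >/dev/null; python3 nx.py 0 1 0 100 |head -1;  python3 -m handwheel '[[[0,0,0.07,0],[0,0,0.14,0]]]' >/dev/null; python3 nx.py 0 1 0 100 |head -1; python3 -m handwheel '[[[0,0,0.07,0],[0,0,0.14,0]]]' >/dev/null; python3 nx.py 0 1 0 100 |head -1;python3 -m handwheel '[[[0,0,0.07,0],[0,0,0.14,0]]]' >/dev/null; python3 nx.py 0 1 0 100 |head -1
```

```text
t 29.68 th 103.6 r 112.0 x' -0.95 F' [-0.1 -4.3  2.6] T' [-1.127  0.267 -0.006] tau(on tool) 0.401 w 0.5 yaw 5.07
t 29.93 th 101.6 r 111.6 x' -0.90 F' [-1.1 -4.4  1.6] T' [-1.142  0.235 -0.032] tau(on tool) 0.444 w 0.5 yaw 5.07
t 30.18 th 99.4 r 111.1 x' -0.85 F' [-0.5 -3.7  2.5] T' [-1.215  0.114  0.021] tau(on tool) 0.359 w 0.5 yaw 5.07
t 30.43 th 97.2 r 110.7 x' -0.81 F' [ 0.3 -3.8  2.3] T' [-1.21   0.148 -0.031] tau(on tool) 0.391 w 0.3 yaw 5.07
```

```bash
python3 -m handwheel '[[[0,0,-0.2,0],[-0.7,0,-0.2,0],[-1.4,0,-0.1,0],[-1.6,0,0.2,0],[-1.6,0,0.48,0],[-1.6,0,0.48,0],[-1.6,0,0.48,0]]]' 44; python3 go.py -1 89.5 82;  python3 - <<'E'
from h import *
a=viewer.camera("scene");b=viewer.camera("side")
cv2.imwrite("pics/s10.png",cv2.resize(a[140:290,200:340],None,fx=4,fy=4,interpolation=cv2.INTER_CUBIC))
cv2.imwrite("pics/d10.png",cv2.resize(b[160:320,205:345],None,fx=3.75,fy=3.75,interpolation=cv2.INTER_CUBIC))
E
```

```text
time_s: 31.3
position: [0.5206, 0.0303, 0.3383]
orientation: [-0.705, 1.536, 0.954]
ft_force: [0.9, -1.8, 0.4]
gripper_width: 0.0435
31.3 [[0.02, -0.996, -0.089], [0.028, -0.088, 0.996], [-0.999, -0.022, 0.026]] units [ 2.51  0.01 -0.02]
```

View pics/s10.png

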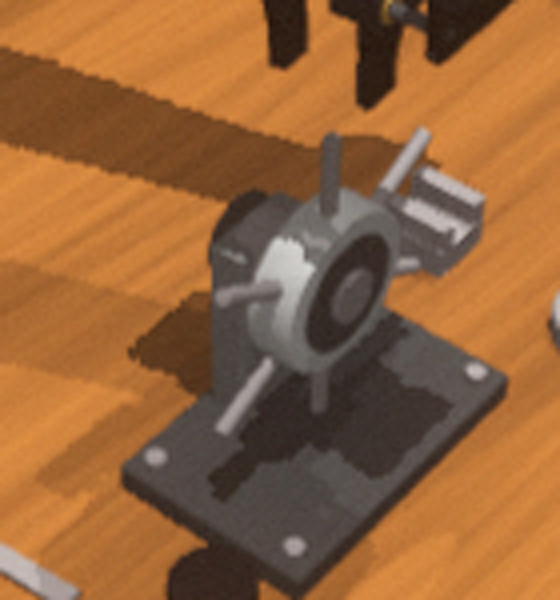

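View pics/d10.png

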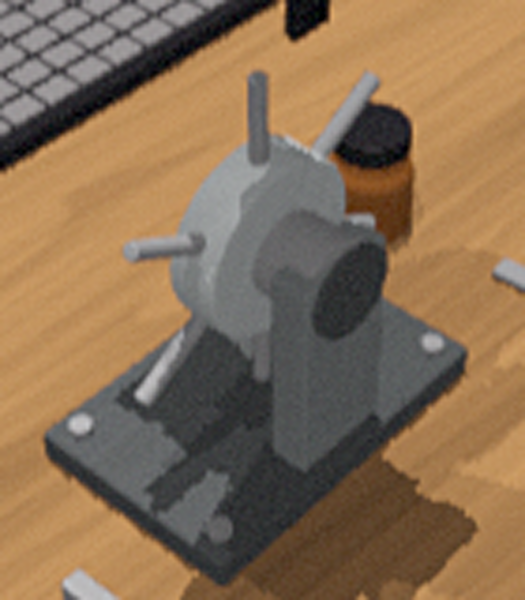

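```bash
python3 -m handwheel '[[[0.5,0,-0.02,0],[1,0,-0.02,0],[1.5,0,-0.02,0],[2,0,-0.02,0],[2.5,0,-0.02,0],[2.5,0,-0.02,0]]]' 44; python3 nx.py 0 1 0 100|head -1;  python3 -m handwheel '[[[0,0,0,0],[0,0,0,0],[0,0,0,0],[0,0,0,0],[0,0,0,0],[0,0,0,0],[0,0,0,0],[0,0,0,0]]]' 5 25; python3 nx.py 0 1 0 100|head -1
python3 - <<'E'
from h import *
a=viewer.camera("scene");b=viewer.camera("side")
cv2.imwrite("pics/s11.png",a); cv2.imwrite("pics/d11.png",b)
cv2.imwrite("pics/s11z.png",cv2.resize(a[140:290,200:340],None,fx=4,fy=4,interpolation=cv2.INTER_CUBIC))
E
```

```text
time_s: 32.15
position: [0.5217, 0.0315, 0.262]
orientation: [-0.659, 1.538, 1.0]
ft_force: [-0.3, 0.2, -0.4]
gripper_width: 0.0439
t 32.15 th 89.7 r 81.1 x' -1.32 F' [-0.3  0.2 -0.4] T' [-0.066  0.186 -0.041] tau(on tool) -0.018 w 43.9 yaw 5.06
time_s: 33.15
position: [0.5218, 0.0315, 0.2623]
orientation: [-0.663, 1.538, 0.996]
ft_force: [-1.4, 0.4, 3.1]
gripper_width: 0.0089
t 33.15 th 89.6 r 81.3 x' -1.29 F' [-1.4  0.5  3.1] T' [0.184 0.589 0.022] tau(on tool) -0.042 w 8.9 yaw 5.07
```

View pics/s11z.png

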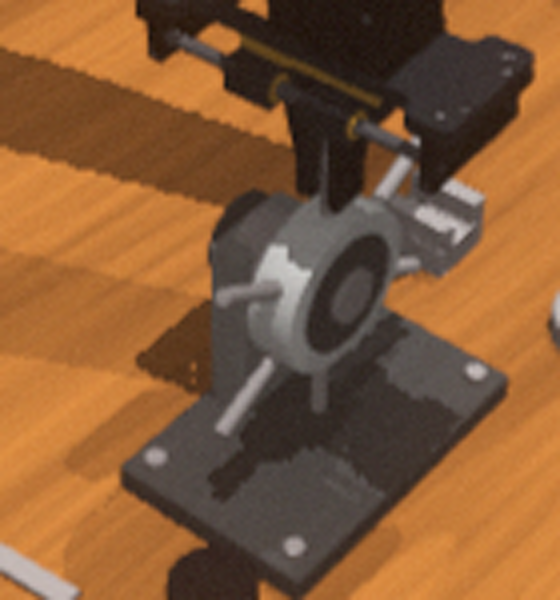

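View pics/d11.png

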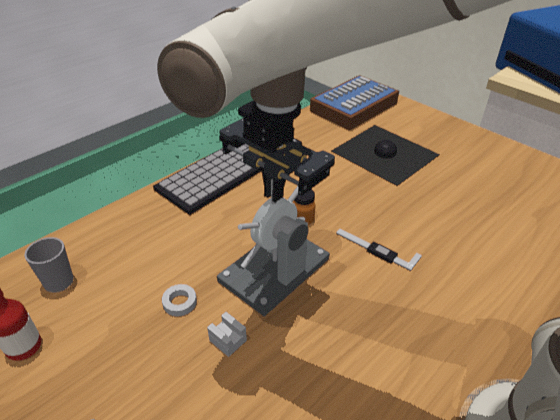

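```bash
python3 -c "
from bench import finish_job
print(finish_job())"
```

```text
the job is handed in; nothing more can be done
None
```

I found the heavy side, brought it to the bottom, and handed the job in with the upper spoke pinched at 25 N and the rotor still. The clock read about 33 s of the allowed 72 s.

**Turning and feeling:** I gripped one spoke and turned the rotor about +99° from where it stood, checked in the camera image, then back again. A second spoke then took it about −80° from its start. I read the turning force both ways throughout.

**Last check of the pull:** I pushed the now-upright spoke gently from each side with the fingers closed. The wrist torque was about 1.24–1.41 N m one way and 1.13–1.21 N m the other. The pull gets stronger as the rotor turns past this point, so this is the bottom and not the top. It puts the heavy side within a few degrees of straight down.

**Where the checks disagreed:**
- Fits to the gripped sweeps put the bottom anywhere from about 5° short of the final pose to about 3° past it.
- The first sweep, at 20 N grip, let the spoke slip about 10° in the fingers, so I trusted it less.
- The readings at 40 N were scattered by friction between the pads and the spoke.
- All of the estimates lie within the 15° limit.

**Final state:** The fingers are open 8.9 mm on the 10 mm spoke. The wrist force is about 3 N and there is almost no turning load. In the pictures the ring gauge, jar, V-block and caliper stand where they did at the start.

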